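# Hold the keyed test cap home on the battery tester

### The job

Take the blue test cap (not the orange one) by its knurled collar, put it over the tester's round spigot and turn it until the hidden keyways inside drop over the pins. Then push it fully home, down flush on the tester's deck against the spring contact, and finish while still holding it pushed down there, because the spring lifts it if you let go. Leave the orange cap and everything else on the bench where it is.

Things in the scene. Friction and masses are not known exactly. Their poses are not given: they have to be found in the camera images.
- test_cap: loose blue test cap, 60 mm tall, mouth down on the bench, 0.14 to 0.28 kg; origin at the centre of its underside (open mouth), z up its axis. Blue hollow skirt, 36 mm tall, 52 mm outside diameter: bore 33 mm wide, 36 mm deep, closed above. In the bore three keyways, 120 degrees apart, 10 mm wide, run the whole depth; they are hidden and their heading in the cap is not given
- collar (a point): middle of the blue cap's knurled aluminium collar, the part to grip: solid, 50 mm diameter, the cap's upper 24 mm (36 to 60 mm above its underside), with a blue disc on top; this point lies on the axis 48 mm above the underside
- other_cap: an identical cap with orange skirt and orange disc: bystander, leave where it stands
- dock: the battery tester, a fixed grey box 200 x 140 x 45 mm; origin at the centre of its underside, x along its length. Its flat top is the deck. Spigot on the deck 30 mm from the centre towards -x (the side with the display); a black battery, 12 mm proud of the deck, lies 63 to 125 mm from the spigot's axis towards +x
- seat (a point): where the cap's underside centre belongs: on the spigot's axis at deck level, 45 mm above the bench, z up. Lined up with the pins, the cap goes down until its underside is flush on the deck here; not lined up, it stops on the pins with its underside 18 mm above
- spigot_top (a point): centre of the top of the steel spigot, 34 mm above the deck: 30 mm diameter, chamfered. Three brass radial pins 120 degrees apart, 6 mm thick, reach 20 mm from the axis, tops 18 mm above the deck. Their heading changes from time to time and is not tied to this point's axes: turn the cap up to 120 degrees to find the fit, which has some 0.2 rad of play in all
- plunger (a joint): brass spring contact, 12 mm in diameter, standing 10 mm out of the spigot's top; its travel in m: 0 free, grows as it is pressed down, 0.008 when the cap is fully home (spring pushes up 3 N at first touch, 8 N then). The cap touches it only once its underside is within 8 mm of the deck
- battery_a: loose black battery pack 105 x 58 x 34 mm, yellow patch: bystander, leave where it stands
- battery_b: loose black battery pack, same as the other: bystander, leave where it stands
- driver: loose screwdriver with red handle, 190 mm long, lying: bystander, leave where it stands
- tape: loose green ring, 70 mm diameter, 19 mm tall, lying flat: bystander, leave where it stands
Mind the look-alikes: they are no part of the job. What is shaped like the test_cap but pink or purple is not meant.

How it is judged:
By the outcome, as a careful person would: the job done as asked, in the order asked, and still so for the second after the job is handed in, while the arm keeps its last pose, push and grip.
It also fails if it takes over 61 s, if anything falls off the work surface, if the arm or the gripper's body presses on something with over 40 N, if the wrist force passes 120 N, or if a joint passes its speed limit or range.

### The arm

A 6-joint arm with a two-finger parallel gripper is mounted at the origin on the work surface. World frame = base frame: x ahead of the robot, y to its left, z up, the work surface at z = 0. Lengths are in m, angles in rad, forces in N, time in s.
With the tool pointing down it reaches from about 0.425 to 0.95 m from the base axis. Payload 3.5 kg.
Tool frame: the origin (TCP) lies midway between the tips of the shut fingers; the grasp point (between the pads) lies 19 mm behind it; x points along the fingers, y is the direction in which the jaws open and shut, and the axes are right-handed (so a half turn about x gives the same grasp; the last joint's range is limited). The gripper opens to 85 mm and grips with 20 to 120 N. Pads are 22 mm wide; open, the fingers measure 114 mm over their backs; the gripper's body (76 mm by 85 mm) begins 54 mm behind the grasp point. The pads swing forward as they close: fully open they stand 13 mm farther back than shut.
Start: joints at [-1.393, 0.286, 1.577, -0, 1.279, -0.15], TCP at [0.217, -0.639, 0.231] pointing down, gripper open.
Joint ranges: [-2.77, 2.77], [-0.9, 2.22], [0.21, 2.48], [-1.53, 4.67], [0.24, 2.81], [-2.84, 2.84]. Speed limits (rad/s): [2.79, 2.79, 3.14, 3.14, 3.14, 3.14].

### API

Orientations are given as a unit quaternion [x, y, z, w].
In Python, from plant import sensors, optics, ctrl gives the robot as it stands.
- The arm moves only by the tool arm_command, never from a script. Its argument "increments" is a list that holds one entry, the list of rows, each a list of 4 numbers: the shift along the tool's x, y, z in cm, then the turn about the tool's x in rad. A call has 1 to 20 rows; each row shifts and turns the commanded pose from where the row before left it, along the tool's axes as they then stand; what a row does not reach is not made up. A row lasts 1/8 s, in which the tool goes at most 62.5 mm and 10.7 degrees, less where a joint would pass 70% of its speed; a pose out of reach is approached as far as the arm can. A call with a gripper value outside its range is refused whole. "grip" is the finger opening in cm, from 0 to 8.54, set as the call begins (left out, the last holds). The fingers move at their own pace and stop on an object; "grip_force" is the grip in N (left out, the last holds). Time passes only in rows, so rows that do not move let the fingers close. It gives the time, the measured TCP pose, the force and the opening at its end, in the units of the state.
- sensors.get_state(): the state, without advancing time (a new reading comes with each control period).
- optics.read_camera(name): name is "scene" or "top" or "wrist"; returns the picture (384x512x3 uint8, blue, green, red); there is no depth.
- optics.camera_model(name): a dict with "camera_matrix" (3x3 intrinsics, pixels), "dist" ([k1, k2, p1, p2, k3] as OpenCV has them; the pictures are not rectified), "world_from_camera" (4x4, takes a point from camera to world coordinates); the wrist camera has in their place "mount" (4x4, takes a point from camera to tool coordinates, whose origin is the TCP and whose axes are the tool frame's). Camera axes: x right, y up, looking along -z (the intrinsics and any distortion apply to the point x, -y, -z); pixel columns grow to the right and rows downward; lengths in m; the calibration is good to about 2 mm. A picture is of the moment at which its call begins: read the wrist's pose just before it. camera_model takes no time and is no camera call.
- ctrl.sign_off(): hands the job in, once; it reports no verdict.
Trained networks look in the newest picture that a camera, given by its name, has taken for a name from the list of things; names that differ only in an ending like _2 or _b are one class to them, and where a whole thing is asked for, a point or a joint stands for the part that bears it (a point fixed in the world has none). Each returns a list of dicts, best first, with "conf" (0 to 1); they miss things now and then, are a little off and sometimes report something else, mostly with a low value. They report only what shows in the picture. A call takes as long as a camera call. They do not tell look-alikes from the thing itself.
- optics.boxes_of(camera, query): "at" ([row, column] in pixels, amid what is visible of it).
- optics.place_of(camera, query): "at" ([row, column] in pixels: a listed point, or the origin of a listed thing).
The state is a dict: "time": time; "qpos": joint angles; "dq": joint speeds; "joint_efforts": joint torques, N m; "eef_pos": TCP position; "tcp_rot": TCP orientation; "contact_force": force on the tool from outside, world axes, zero at the start; "wrist_torque": the same for the moment, N m; "opening": opening from 0.0 (shut) to 1.0 (fully open).
Only numpy, scipy, OpenCV 4.12 (cv2) and the standard library are available. Lean on these libraries where they do the work, as an engineer would, in place of code of your own. Each camera call takes 0.05 s, during which the arm holds its last target.

## Working session

There is one attempt and no reset: what is moved stays moved. The work goes in short steps, Python scripts to look and compute and a tool call to move; the robot and the scene stay as the last step left them, time stands still between calls to the robot, and variables do not carry over. Pictures are saved under pics/ and viewed, and the job is handed in when it is done.

Besides the shell and the picture viewer there is one more tool, called after "Call:" in YAML: its name, and indented under it one key for each argument. arm_command: Moves the arm, as the interface text tells. Its arguments: {"type":"object","properties":{"increments":{"type":"array","items":{"type":"array","items":{"type":"array","items":{"type":"number"}}}},"grip":{"type":"number"},"grip_force":{"type":"number"}},"required":["increments"]}

```bash
mkdir -p pics; ls; cat > h.py <<'E'
import numpy as np, cv2
from plant import sensors, optics, ctrl
from scipy.spatial.transform import Rotation as R
def T_wc(name, st=None):
    m=optics.camera_model(name)
    if 'mount' in m:
        T=np.eye(4);T[:3,:3]=R.from_quat(st['tcp_rot']).as_matrix();T[:3,3]=st['eef_pos']
        return m,T@np.array(m['mount'])
    return m,np.array(m['world_from_camera'])
def ray(name,at,st=None):
    m,T=T_wc(name,st)
    p=cv2.undistortPoints(np.array([[[at[1],at[0]]]],float),np.array(m['camera_matrix']),np.array(m['dist']))[0,0]
    d=T[:3,:3]@np.array([p[0],-p[1],-1.]);return T[:3,3],d
def onz(name,at,z,st=None):
    o,d=ray(name,at,st);return o+d*(z-o[2])/d[2]
def proj(name,P,st=None):
    m,T=T_wc(name,st);p=T[:3,:3].T@(np.array(P)-T[:3,3]);p=np.array([p[0],-p[1],-p[2]])
    q=cv2.projectPoints(p.reshape(1,3),np.zeros(3),np.zeros(3),np.array(m['camera_matrix']),np.array(m['dist']))[0].ravel()
    return q[::-1]
E
python3 - <<'E'
from h import *
st=sensors.get_state();print(st)
for c in ['scene','top','wrist']:
    cv2.imwrite(f'pics/{c}0.png',optics.read_camera(c))
for c in ['top','scene']:
  for q in ['test_cap','collar','spigot_top','dock']:
    print(c,q,[(np.round(d['at'],1),round(d['conf'],2)) for d in optics.place_of(c,q)])
E
```

```text
pics
{'time': 0.0, 'qpos': array([-1.39296249e+00,  2.87202417e-01,  1.57813235e+00, -3.50946788e-05,
        1.27856304e+00, -1.50010243e-01]), 'dq': array([-0.00039458,  0.00159423, -0.00106892, -0.00014129, -0.00122815,
       -0.00045601]), 'joint_efforts': array([ 7.06992741e-04, -4.05976439e+01, -2.92623031e+01, -5.22754772e-05,
        5.81347893e-03, -3.92203731e-06]), 'eef_pos': array([ 0.21725251, -0.63841675,  0.22994682]), 'tcp_rot': array([-0.69760364, -0.11621021,  0.69765007, -0.1145807 ]), 'contact_force': array([ 0.62154315,  0.61052483, -0.09558097]), 'wrist_torque': array([0.01556097, 0.01990679, 0.01820492]), 'opening': 0.9985134509327519}
top test_cap [(array([165.2, 197.1]), 0.68), (array([196.6, 188.2]), 0.57), (array([160.6, 166.4]), 0.53)]
top collar [(array([193.8, 186.8]), 0.82), (array([164.9, 193.7]), 0.71), (array([157.3, 163.4]), 0.59), (array([209.5, 289.4]), 0.18)]
top spigot_top [(array([208.5, 291.3]), 0.63)]
top dock [(array([202. , 293.7]), 0.67)]
scene test_cap [(array([171.6, 315.9]), 0.85), (array([193.3, 333.7]), 0.82), (array([178.4, 362.2]), 0.68)]
scene collar [(array([182.3, 340.3]), 0.9), (array([167.4, 366.3]), 0.69)]
scene spigot_top [(array([209.1, 213.2]), 0.9), (array([233.5, 226.9]), 0.62), (array([171.5, 275.1]), 0.53)]
scene dock [(array([233.4, 225.2]), 0.98)]
```

View pics/scene0.png

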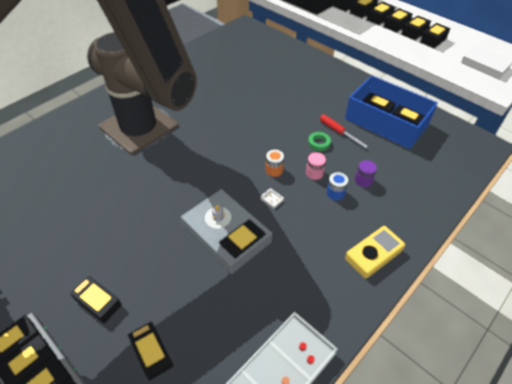

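View pics/top0.png

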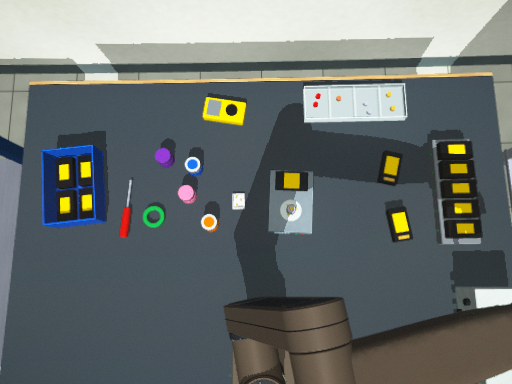

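View pics/wrist0.png

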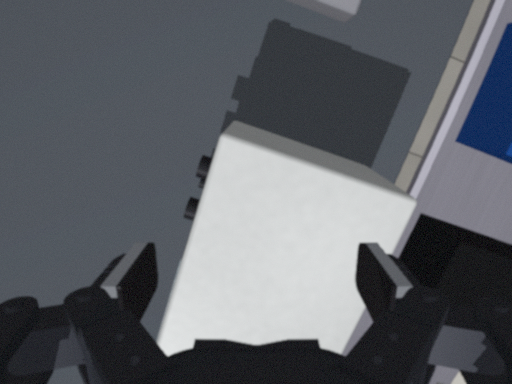

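Candidates in the top view (row, col): blue/white ring (165,193), pink (193,187), purple (157,164), orange (222,209). The description picks the blue one at (165,193), which is scene (185,338). I'll check it in a close crop and measure it.

```bash
python3 - <<'E'
from h import *
a=cv2.imread('pics/top0.png');b=cv2.imread('pics/scene0.png')
x=cv2.resize(a[140:240,145:320],None,fx=4,fy=4,interpolation=cv2.INTER_CUBIC)
cv2.imwrite('pics/crop_t.png',x)
cv2.imwrite('pics/crop_s.png',cv2.resize(b[140:280,180:390],None,fx=3.5,fy=3.5,interpolation=cv2.INTER_CUBIC))
# blue blob disc
for n,im,roi in [('top',a,(145,185,180,205)),('scene',b,(165,205,322,352))]:
    r0,r1,c0,c1=roi;s=im[r0:r1,c0:c1].astype(int)
    m=((s[...,0]-s[...,2])>60).astype(np.uint8)
    k,l,stt,ce=cv2.connectedComponentsWithStats(m)
    for i in range(1,k): print(n,stt[i,4],ce[i][::-1]+[r0,c0])
for at,z in [((165.,193.),.06),((164.9,193.7),.048),((208.5,291.3),.079),((222,209),.06),((193,187),.06),((157,164),.06)]: print('top',at,onz('top',at,z).round(4))
for at,z in [((182.3,340.3),.048),((209.1,213.2),.079)]: print('scene',at,onz('scene',at,z).round(4))
print(T_wc('top')[1].round(3));
E
```

```text
top 88 [163.64772727 192.02272727]
top 59 [172.40677966 196.61016949]
scene 79 [178.53164557 338.44303797]
scene 148 [193.65540541 334.66216216]
top (165.0, 193.0) [0.6403 0.2146 0.06  ]
top (164.9, 193.7) [0.6436 0.2144 0.048 ]
top (208.5, 291.3) [ 0.4916 -0.0961  0.079 ]
top (222, 209) [0.4556 0.1615 0.06  ]
top (193, 187) [0.549  0.2322 0.06  ]
top (157, 164) [0.6683 0.3085 0.06  ]
scene (182.3, 340.3) [0.6509 0.2213 0.048 ]
scene (209.1, 213.2) [ 0.4857 -0.1017  0.079 ]
[[-0.013  0.981 -0.193  0.302]
 [-1.    -0.015 -0.01  -0.009]
 [-0.013  0.193  0.981  1.399]
 [ 0.     0.     0.     1.   ]]
```

View pics/crop_t.png

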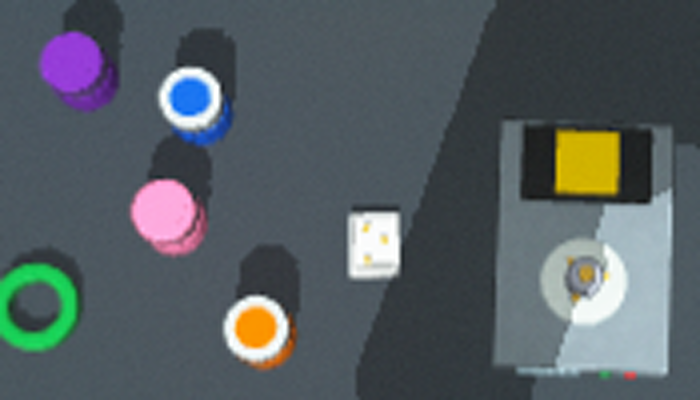

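View pics/crop_s.png

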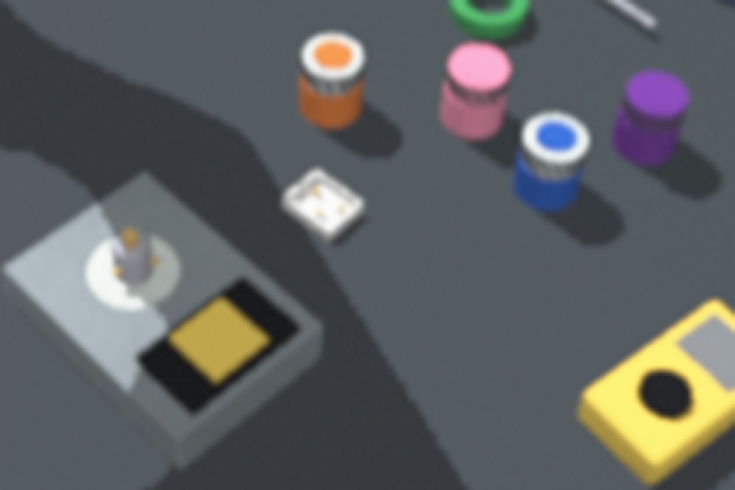

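```bash
python3 - <<'E'
from h import *
st=sensors.get_state()
M=R.from_quat(st['tcp_rot']).as_matrix();print(M.round(3))
y=M[:,1];print('yaw y',np.arctan2(y[1],y[0]))
print('disc',onz('top',(163.65,192.02),.06).round(4),onz('scene',(178.53,338.44),.06).round(4))
T=np.array(optics.camera_model('wrist')['mount']);print(T.round(3));print(np.array(optics.camera_model('wrist')['camera_matrix']).round(1))
tgt=np.array([0.640,0.217,0.23]);d=tgt-st['eef_pos'];print((M.T@d*100).round(2))
E
```

```text
[[ 0.     0.322 -0.947]
 [ 0.    -0.947 -0.322]
 [-1.    -0.    -0.   ]]
yaw y -1.2429948920454605
disc [0.6448 0.2178 0.06  ] [0.6438 0.219  0.06  ]
[[-0.001  0.271 -0.962 -0.143]
 [ 1.    -0.    -0.001 -0.   ]
 [-0.001 -0.962 -0.271 -0.068]
 [ 0.     0.     0.     1.   ]]
[[337.3   0.  256.1]
 [  0.  337.3 189.3]
 [  0.    0.    1. ]]
[  0.14 -67.44 -67.58]
```

Call:
arm_command:
  increments:
    - [[0, -3.744, -3.778, 0], [0, -3.744, -3.778, 0], [0, -3.744, -3.778, 0], [0, -3.744, -3.778, 0], [0, -3.744, -3.778, 0], [0, -3.744, -3.778, 0], [0, -3.744, -3.778, 0], [0, -3.744, -3.778, 0], [0, -3.744, -3.778, 0], [0, -3.744, -3.778, 0], [0, -3.744, -3.778, 0], [0, -3.744, -3.778, 0], [0, -3.744, -3.778, 0], [0, -3.744, -3.778, 0], [0, -3.744, -3.778, 0], [0, -3.744, -3.778, 0], [0, -3.744, -3.778, 0], [0, -3.744, -3.778, 0]]
  grip: 8.5
  grip_force: 70

```text
time: 2.8
eef_pos: [0.6449, 0.2196, 0.2315]
tcp_rot: [0.698, 0.115, -0.697, 0.116]
contact_force: [0.3, 0.3, 1.2]
opening: 0.994
```

Call:
arm_command:
  increments:
    - [[0, 0, 0, -0.12], [0, 0, 0, -0.12], [5, 0, 0, 0], [2, 0, 0, 0], [0, 0, 0, 0], [0, 0, 0, 0]]

```text
time: 3.55
eef_pos: [0.6452, 0.2181, 0.1631]
tcp_rot: [0.68, 0.198, -0.678, 0.198]
contact_force: [0.2, 0.2, 0.4]
opening: 0.994
```

```bash
cat > lk.py <<'E'
from h import *
import sys
def shot(n):
    st=sensors.get_state();im=optics.read_camera('wrist');cv2.imwrite(f'pics/{n}.png',im)
    return st,im
E
python3 - <<'E'
from lk import *
st,im=shot('w1');print(st['time'],st['eef_pos'].round(4),st['qpos'].round(3),st['contact_force'].round(2))
s=im.astype(int);m=((s[...,0]-s[...,2])>70).astype(np.uint8)
k,l,stt,ce=cv2.connectedComponentsWithStats(m)
for i in range(1,k):
    if stt[i,4]>100: print(stt[i],ce[i][::-1].round(1),onz('wrist',ce[i][::-1],.06,st).round(4))
print(proj('wrist',[.644,.218,.06],st))
E
```

```text
3.55 [0.6452 0.2181 0.1631] [0.177 0.355 1.618 0.    1.166 1.18 ] [0.23 0.18 0.36]
[225 143  58  25 384] [151.3 254.4] [0.6677 0.2341 0.06  ]
[ 232  167   44   43 1451] [187.8 253.7] [0.644  0.2196 0.06  ]
[188.92089557 255.4459226 ]
```

View pics/w1.png

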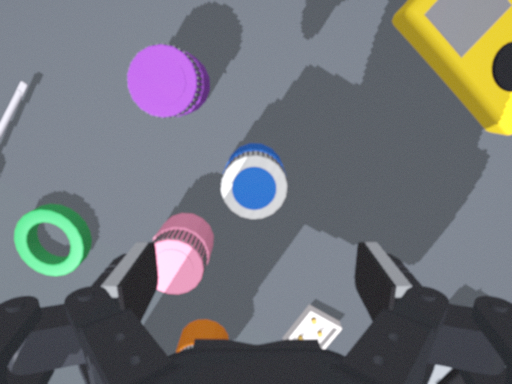

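The w1 picture shows the blue disc with its white-topped collar at (188,254), centred between the fingers. Pink (255,182) and purple (80,165) are clear of the finger line. I'm going down and gripping the collar.

Call:
arm_command:
  increments:
    - [[4, -0.15, 0, 0], [4, 0, 0, 0], [3, 0, 0, 0], [1.9, 0, 0, 0], [0, 0, 0, 0], [0, 0, 0, 0]]

```text
time: 4.35
eef_pos: [0.6449, 0.2195, 0.0344]
tcp_rot: [0.68, 0.198, -0.678, 0.198]
contact_force: [-0.1, 1.1, 0.4]
opening: 0.997
```

Call:
arm_command:
  increments:
    - [[0, 0, 0, 0], [0, 0, 0, 0], [0, 0, 0, 0], [0, 0, 0, 0], [0, 0, 0, 0], [0, 0, 0, 0]]
  grip: 3.5

```text
time: 5.1
eef_pos: [0.6446, 0.2195, 0.034]
tcp_rot: [0.68, 0.198, -0.678, 0.198]
contact_force: [-0.2, 0.2, 5.4]
opening: 0.565
```

```bash
python3 - <<'E'
from lk import *
st,im=shot('w2');print(st['time'],st['eef_pos'].round(4),st['opening'],st['contact_force'].round(2))
E
```

```text
5.1 [0.6446 0.2195 0.034 ] 0.5648335449892044 [-0.17  0.16  5.39]
```

View pics/w2.png

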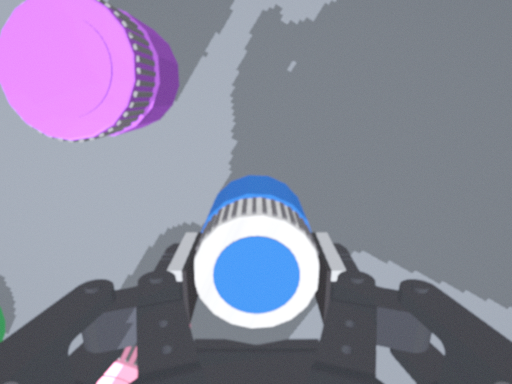

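Call:
arm_command:
  increments:
    - [[-1, 0, 0, 0], [-3, 0, 0, 0], [-5, 0, 0, 0], [-6, 0, 0, 0], [0, 0, 0, 0], [0, 0, 0, 0]]

```text
time: 5.9
eef_pos: [0.6423, 0.219, 0.181]
tcp_rot: [-0.678, -0.198, 0.68, -0.198]
contact_force: [-0.5, -0.1, -3.1]
opening: 0.559
```

Call:
arm_command:
  increments:
    - [[0, 1.0, 3.0, 0], [0, 1.4, 4.5, 0], [0, 1.45, 4.5, 0], [0, 1.45, 4.5, 0], [0, 1.45, 4.5, 0], [0, 1.45, 4.5, 0], [0, 1.45, 4.5, 0], [0, 0, 0, 0], [0, 0, 0, 0], [0, 0, 0, 0]]

```text
time: 7.15
eef_pos: [0.4424, -0.0228, 0.1815]
tcp_rot: [-0.678, -0.199, 0.679, -0.198]
contact_force: [-0.8, -0.6, -1.2]
opening: 0.565
```

```bash
python3 - <<'E'
from lk import *
st,im=shot('w3');print(st['time'],st['eef_pos'].round(4),st['qpos'].round(3),st['opening'],st['contact_force'].round(2))
for d in optics.place_of('wrist','spigot_top'): print(d, onz('wrist',d['at'],.079,st).round(4))
E
```

```text
7.15 [ 0.4424 -0.0228  0.1815] [-0.281 -0.197  2.172  0.     1.169  0.72 ] 0.5653768523078401 [-0.77 -0.64 -1.23]
{'at': [189.5, 367.0], 'conf': 0.9} [ 0.4862 -0.0944  0.079 ]
```

View pics/w3.png

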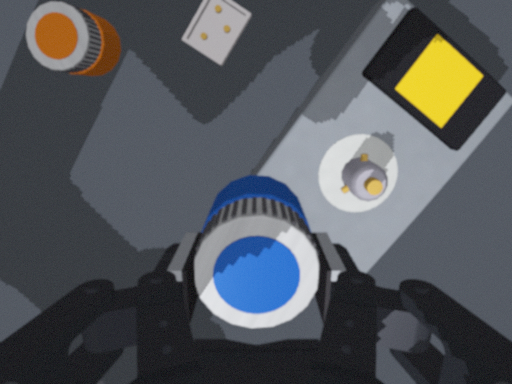

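```bash
python3 - <<'E'
from h import *
st=sensors.get_state();im=cv2.imread('pics/w3.png')
s=im.astype(int)
c=im[120:225,305:410];cv2.imwrite('pics/c3.png',cv2.resize(c,None,fx=5,fy=5,interpolation=cv2.INTER_CUBIC))
def comp(m,lab,z):
    k,l,stt,ce=cv2.connectedComponentsWithStats(m.astype(np.uint8))
    for i in range(1,k):
        r,cc=ce[i][::-1]
        if stt[i,4]>8 and 120<r<225 and 305<cc<410: print(lab,stt[i],np.round((r,cc),1),onz('wrist',(r,cc),z,st).round(4))
comp((s[...,2]-s[...,0])>60,'brass',.089)
w=((s.min(2)>150)).astype(np.uint8)
comp(w,'white',.045)
# disc: predicted spigot outlines for centre guess
for P in [(.4862,-.0944),(.488,-.098)]:
  print(P,[proj('wrist',[*P,z],st).round(1) for z in (.045,.079,.089)])
E
```

```text
brass [361 154   6   7  34] [157.4 363.8] [ 0.5047 -0.0737  0.089 ]
brass [365 178  17  17 221] [186.  373.3] [ 0.4917 -0.0925  0.089 ]
brass [342 186   7   7  34] [189.  344.9] [ 0.4785 -0.0763  0.089 ]
white [  261    83   234   189 18110] [172.7 364.9] [ 0.4956 -0.0989  0.045 ]
(0.4862, -0.0944) [array([178.9, 354.1]), array([189.7, 366.5]), array([193.4, 370.7])]
(0.488, -0.098) [array([179.4, 358.7]), array([190.2, 371.6]), array([194., 376.])]
```

View pics/c3.png

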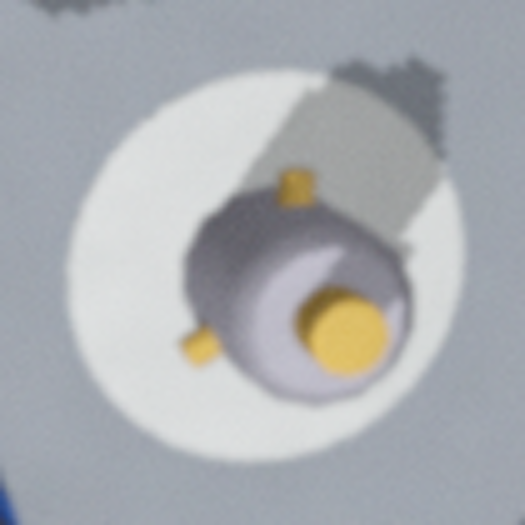

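```bash
python3 - <<'E'
from h import *
st=sensors.get_state()
print(onz('wrist',(186.6,373.9),.089,st).round(4),onz('wrist',(173.2,358.2),.045,st).round(4),onz('wrist',(182.6,369),.079,st).round(4))
M=R.from_quat(st['tcp_rot']).as_matrix();print(M.round(3))
# blue cap held: disc centre in wrist
im=cv2.imread('pics/w3.png').astype(int);im2=cv2.imread('pics/w2.png').astype(int)
print('cap disc (260,272)->tool',(M.T@(onz('wrist',(272,257),st['eef_pos'][2]+.026,st)-st['eef_pos'])).round(4))
m,T=T_wc('wrist',st)
for c in [(.4925,-.0935)]:
  print(T[:3,3].round(3))
t=optics.read_camera('top');cv2.imwrite('pics/top1.png',t);cv2.imwrite('pics/ct1.png',cv2.resize(t[160:240,240:330],None,fx=7,fy=7,interpolation=cv2.INTER_CUBIC))
s=optics.read_camera('scene');cv2.imwrite('pics/cs1.png',cv2.resize(s[170:270,170:290],None,fx=6,fy=6,interpolation=cv2.INTER_CUBIC))
E
```

```text
[ 0.4916 -0.0932  0.089 ] [ 0.4921 -0.0944  0.045 ] [ 0.4917 -0.0926  0.079 ]
[[-0.001  0.539 -0.842]
 [ 0.    -0.842 -0.539]
 [-1.    -0.001  0.001]]
cap disc (260,272)->tool [-0.026   0.0001 -0.0015]
[0.5   0.014 0.324]
```

View pics/ct1.png

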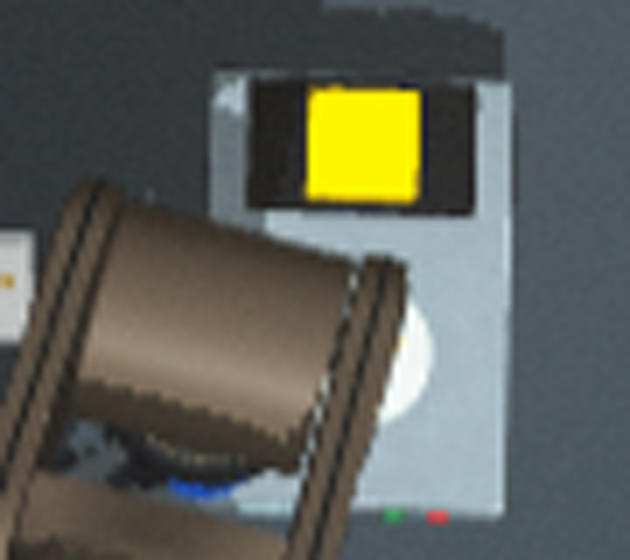

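View pics/cs1.png

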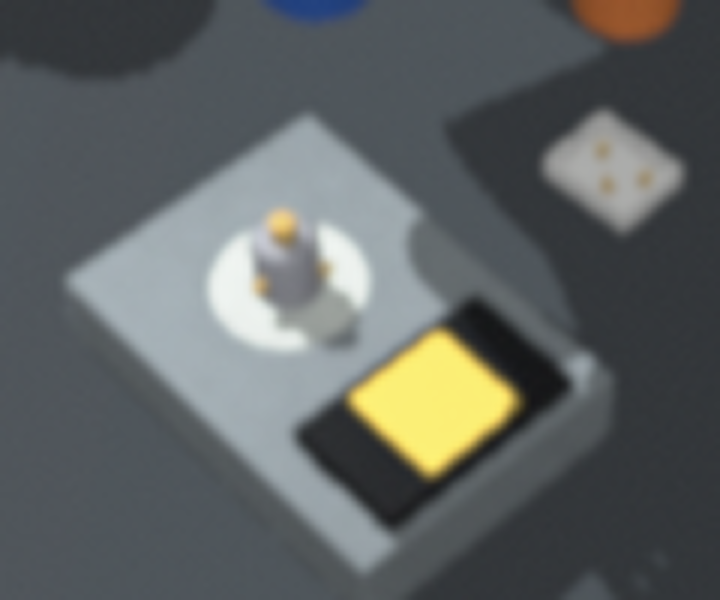

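```bash
python3 - <<'E'
from h import *
st=sensors.get_state();M=R.from_quat(st['tcp_rot']).as_matrix()
print('scene',onz('scene',(207,217.2),.089).round(4),onz('scene',(209.7,217.5),.079).round(4),onz('scene',(170+284/6,170+290/6),.045).round(4))
print('top',onz('top',(208,291.3),.089).round(4),onz('top',(210.5,291),.045).round(4))
for n in ('w2','w3'):
  im=cv2.imread(f'pics/{n}.png');s=im.astype(int)
  m=((s[...,0]-s[...,2])>70).astype(np.uint8)
  k,l,q,ce=cv2.connectedComponentsWithStats(m)
  i=[i for i in range(1,k) if q[i,4]>1500 and q[i,1]>200]
  for i in i:
    cn=max(cv2.findContours((l==i).astype(np.uint8),cv2.RETR_EXTERNAL,cv2.CHAIN_APPROX_NONE)[0],key=len)
    e=cv2.fitEllipse(cn);print(n,e)
    for h in (.024,.026,.028):
      p=onz('wrist',e[0][::-1],st['eef_pos'][2]+h,st);print(h,(M.T@(p-st['eef_pos'])).round(4),p.round(4))
E
```

```text
scene [ 0.4943 -0.095   0.089 ] [ 0.4949 -0.0955  0.079 ] [ 0.4939 -0.0947  0.045 ]
top [ 0.4917 -0.0955  0.089 ] [ 0.4901 -0.0972  0.045 ]
w2 ((256.088623046875, 274.44952392578125), (76.35475158691406, 85.68290710449219), 89.84410858154297)
0.024 [-0.024  -0.0003  0.0007] [ 0.4419 -0.0231  0.2061]
0.026 [-0.026  -0.0003 -0.0004] [ 0.4429 -0.0225  0.2081]
0.028 [-0.028  -0.0003 -0.0016] [ 0.4438 -0.0219  0.2101]
w3 ((256.162353515625, 274.5979309082031), (76.04307556152344, 85.6452865600586), 89.46544647216797)
0.024 [-0.024  -0.0002  0.0008] [ 0.4419 -0.0232  0.2061]
0.026 [-0.026  -0.0002 -0.0004] [ 0.4428 -0.0225  0.2081]
0.028 [-0.028  -0.0002 -0.0015] [ 0.4438 -0.0219  0.2101]
```

Call:
arm_command:
  increments:
    - [[0, 2.5, -0.1, 0], [0, 3.68, -0.13, 0], [0, 2.5, -0.1, 0], [2, 0, 0, 0], [3, 0, 0, 0], [0, 0, 0, 0], [0, 0, 0, 0], [0, 0, 0, 0]]

```text
time: 8.35
eef_pos: [0.4929, -0.0951, 0.134]
tcp_rot: [0.68, 0.198, -0.678, 0.199]
contact_force: [0.3, -0.7, -2.1]
opening: 0.561
```

```bash
python3 - <<'E'
from lk import *
st,im=shot('w4');print(st['time'],st['eef_pos'].round(4),st['qpos'].round(3),st['opening'],st['contact_force'].round(2))
s=optics.read_camera('scene');cv2.imwrite('pics/cs2.png',cv2.resize(s[150:250,160:280],None,fx=6,fy=6,interpolation=cv2.INTER_CUBIC))
E
```

```text
8.35 [ 0.4929 -0.0951  0.134 ] [-0.393  0.007  2.079  0.     1.053  0.61 ] 0.5610483678441771 [ 0.27 -0.75 -2.07]
```

View pics/w4.png

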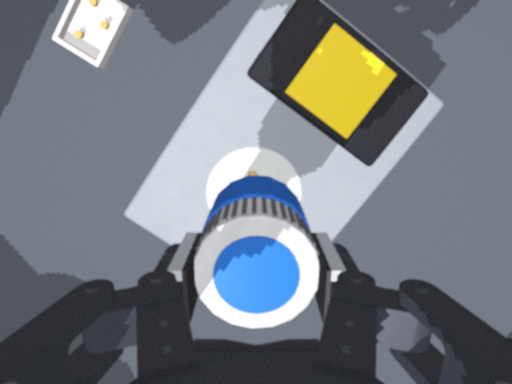

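View pics/cs2.png

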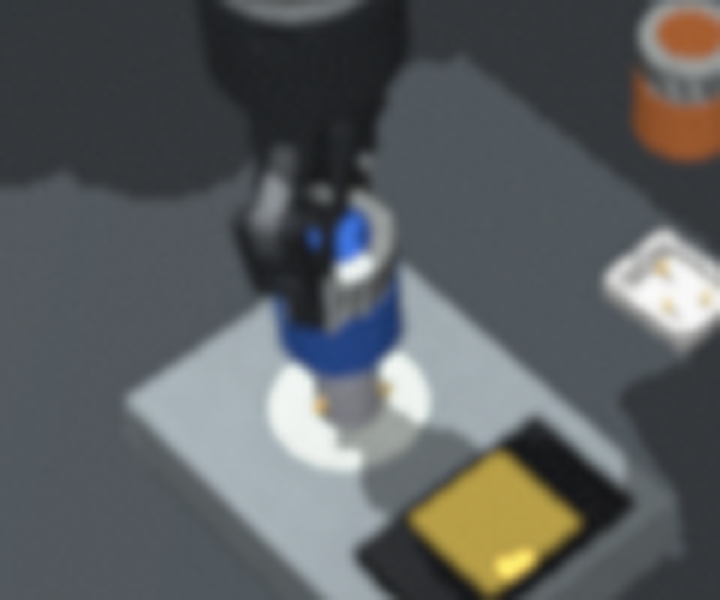

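```bash
python3 - <<'E'
from h import *
from scipy.optimize import least_squares
st=sensors.get_state();M=R.from_quat(st['tcp_rot']).as_matrix()
def edge(im,cen,rad,angs,st,z=.045):
    g=cv2.GaussianBlur(cv2.cvtColor(im,cv2.COLOR_BGR2GRAY),(0,0),1.).astype(float);P=[]
    for a in angs:
        prof=[];rs=np.arange(rad-8,rad+8,.25)
        for r in rs:
            prof.append(cv2.remap(g.astype(np.float32),np.array([[cen[1]+r*np.cos(a)]],np.float32),np.array([[cen[0]+r*np.sin(a)]],np.float32),cv2.INTER_LINEAR)[0,0])
        d=np.diff(prof);j=np.argmin(d)
        if d[j]<-2: P.append(onz('wrist',(cen[0]+rs[j]*np.sin(a),cen[1]+rs[j]*np.cos(a)),z,st)[:2])
    P=np.array(P)
    f=least_squares(lambda v:np.hypot(P[:,0]-v[0],P[:,1]-v[1])-v[2],[*P.mean(0),.033],loss='soft_l1',f_scale=.0005)
    return f.x,len(P),np.abs(f.fun).mean()
im=cv2.imread('pics/w4.png')
for c,r in [((192,254),46)]:
    x,n,e=edge(im,c,r,np.deg2rad(np.r_[170:371:4]),st);print(x.round(4),n,e)
    print('rel tool',(M.T@(np.r_[x[:2],.045]-st['eef_pos'])).round(4))
# w3
st3=dict(st);st3['eef_pos']=np.array([.4424,-.0228,.1815])
x,n,e=edge(cv2.imread('pics/w3.png'),(173.2,358.2),39.5,np.deg2rad(np.r_[0:360:6]),st3);print('w3',x.round(4),n,e)
E
```

```text
[ 0.4905 -0.094   0.0342] 50 0.0001499139539187297
rel tool [ 0.0887 -0.0022  0.0013]
w3 [ 0.4916 -0.0948  0.034 ] 59 0.0002146557748899118
```

Call:
arm_command:
  increments:
    - [[0, -0.18, 0.1, 0], [0.8, 0, 0, 0], [0.8, 0, 0, 0], [0.3, 0, 0, 0], [0.3, 0, 0, 0], [0.3, 0, 0, 0], [0.3, 0, 0, 0], [0, 0, 0, 0], [0, 0, 0, 0]]

```text
time: 9.57
eef_pos: [0.4901, -0.0939, 0.1044]
tcp_rot: [0.679, 0.198, -0.679, 0.198]
contact_force: [0.3, 0.1, -2.1]
opening: 0.563
```

```bash
python3 - <<'E'
from lk import *
st,im=shot('w5');print(st['time'],st['eef_pos'].round(4),st['opening'],st['contact_force'].round(2),st['wrist_torque'].round(2))
s=optics.read_camera('scene');cv2.imwrite('pics/cs3.png',cv2.resize(s[150:250,160:280],None,fx=6,fy=6,interpolation=cv2.INTER_CUBIC))
E
```

```text
9.575 [ 0.4901 -0.0939  0.1044] 0.5634321009106867 [ 0.31  0.13 -2.14] [-0.05  0.01  0.02]
```

View pics/cs3.png

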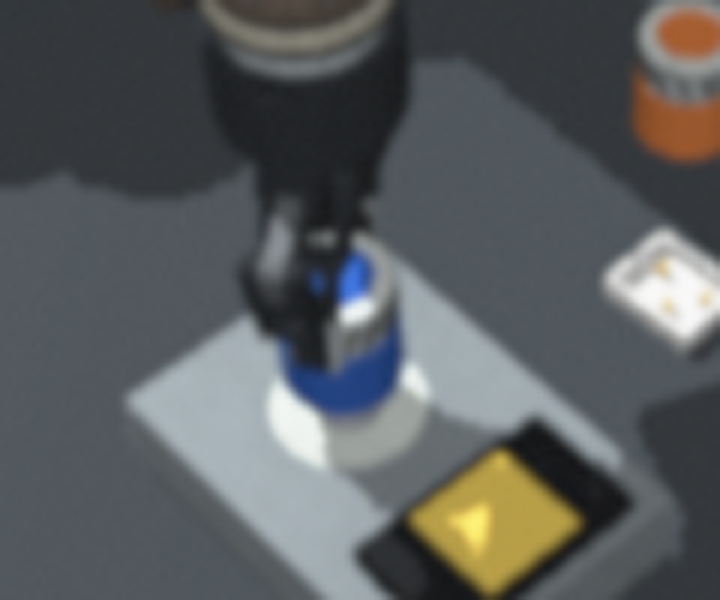

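The cap is over the spigot and its underside is below the spigot's top, with no side force. Next I'll go down to the pins gently.

Call:
arm_command:
  increments:
    - [[0.3, 0, 0, 0], [0.3, 0, 0, 0], [0.1, 0, 0, 0], [0.1, 0, 0, 0], [0.1, 0, 0, 0], [0, 0, 0, 0]]

```text
time: 10.42
eef_pos: [0.4902, -0.0938, 0.0967]
tcp_rot: [-0.679, -0.198, 0.679, -0.198]
contact_force: [-3.4, 2.2, 6.7]
opening: 0.566
```

Call:
arm_command:
  increments:
    - [[0, 0, 0, 0], [0, 0, 0, 0]]

```text
time: 10.68
eef_pos: [0.4902, -0.0939, 0.0967]
tcp_rot: [-0.679, -0.198, 0.679, -0.198]
contact_force: [-3.2, 1.6, 6.9]
opening: 0.564
```

Call:
arm_command:
  increments:
    - [[0.03, -0.04, 0.02, -0.06], [0, 0, 0, -0.06], [0, 0, 0, -0.06], [0, 0, 0, -0.06], [0, 0, 0, 0]]

```text
time: 11.3
eef_pos: [0.4912, -0.0943, 0.0967]
tcp_rot: [0.651, 0.277, -0.649, 0.279]
contact_force: [0.7, 1.0, 4.8]
opening: 0.56
```

```bash
cat > s.py <<'E'
from h import *
st=sensors.get_state();M=R.from_quat(st['tcp_rot']).as_matrix();y=M[:,1]
print(st['time'],st['eef_pos'].round(4),'yaw',np.arctan2(y[1],y[0]).round(3),'j6',st['qpos'][5].round(3),'F',st['contact_force'].round(1),'T',st['wrist_torque'].round(2))
E
python3 s.py
```

```text
11.3 [ 0.4912 -0.0943  0.0967] yaw -0.764 j6 0.371 F [0.7 1.  4.8] T [ 0.04 -0.16  0.05]
```

Call:
arm_command:
  increments:
    - [[0.05, 0, 0, -0.06], [0, 0, 0, -0.06], [0, 0, 0, -0.06], [0, 0, 0, -0.06], [0, 0, 0, 0]]

```text
time: 11.92
eef_pos: [0.4915, -0.0943, 0.0967]
tcp_rot: [0.613, 0.352, -0.611, 0.355]
contact_force: [1.2, 1.3, 8.0]
opening: 0.562
```

```bash
python3 s.py
```

```text
11.925 [ 0.4915 -0.0943  0.0967] yaw -0.524 j6 0.131 F [1.2 1.3 8. ] T [ 0.19 -0.02  0.08]
```

Call:
arm_command:
  increments:
    - [[0.03, 0, 0, -0.06], [0, 0, 0, -0.06], [0, 0, 0, -0.06], [0, 0, 0, -0.06], [0, 0, 0, 0]]

```text
time: 12.55
eef_pos: [0.4916, -0.0943, 0.0966]
tcp_rot: [0.567, 0.423, -0.565, 0.426]
contact_force: [-0.0, 0.7, 8.8]
opening: 0.56
```

Call:
arm_command:
  increments:
    - [[0, 0, 0, -0.06], [0, 0, 0, -0.06], [0, 0, 0, -0.06], [0, 0, 0, -0.06], [0, 0, 0, 0]]

```text
time: 13.18
eef_pos: [0.4917, -0.0943, 0.0966]
tcp_rot: [0.512, 0.487, -0.51, 0.49]
contact_force: [-0.8, 0.7, 7.8]
opening: 0.56
```

```bash
python3 s.py
```

```text
13.175 [ 0.4917 -0.0943  0.0966] yaw -0.044 j6 -0.349 F [-0.8  0.7  7.8] T [0.21 0.04 0.08]
```

Call:
arm_command:
  increments:
    - [[0.02, 0, 0, -0.06], [0, 0, 0, -0.06], [0, 0, 0, -0.06], [0, 0, 0, -0.06], [0, 0, 0, 0]]

```text
time: 13.8
eef_pos: [0.491, -0.0943, 0.0963]
tcp_rot: [0.449, 0.546, -0.448, 0.548]
contact_force: [-1.3, 1.0, 9.3]
opening: 0.561
```

Call:
arm_command:
  increments:
    - [[0, 0, 0, -0.06], [0, 0, 0, -0.06], [0, 0, 0, -0.06], [0, 0, 0, 0]]

```text
time: 14.3
eef_pos: [0.4908, -0.0943, 0.0946]
tcp_rot: [0.398, 0.583, -0.398, 0.586]
contact_force: [2.7, -1.1, 1.6]
opening: 0.563
```

```bash
python3 s.py
```

```text
14.3 [ 0.4908 -0.0943  0.0946] yaw 0.376 j6 -0.768 F [ 2.7 -1.1  1.6] T [-0.25 -0.56  0.  ]
```

The cap dropped about 2 mm and the force fell, so the keyways look engaged. I'll push on down carefully.

Call:
arm_command:
  increments:
    - [[0.15, 0, 0, 0], [0.15, 0, 0, 0], [0.15, 0, 0, 0], [0, 0, 0, 0]]

```text
time: 14.8
eef_pos: [0.4913, -0.0937, 0.0899]
tcp_rot: [0.399, 0.583, -0.397, 0.586]
contact_force: [7.0, -0.1, -0.6]
opening: 0.562
```

```bash
python3 s.py
```

```text
14.8 [ 0.4913 -0.0937  0.0899] yaw 0.376 j6 -0.77 F [ 7.  -0.1 -0.6] T [ 0.08 -1.35  0.09]
```

Call:
arm_command:
  increments:
    - [[0.15, 0.04, 0.02, 0], [0.2, 0, 0, 0], [0.2, 0, 0, 0], [0, 0, 0, 0]]

```text
time: 15.3
eef_pos: [0.4915, -0.0938, 0.0847]
tcp_rot: [0.398, 0.584, -0.397, 0.586]
contact_force: [5.5, 1.1, 3.3]
opening: 0.565
```

```bash
python3 s.py
```

```text
15.3 [ 0.4915 -0.0938  0.0847] yaw 0.377 j6 -0.769 F [5.5 1.1 3.3] T [ 0.13 -1.05  0.05]
```

Call:
arm_command:
  increments:
    - [[0.2, 0.05, 0.02, 0], [0.2, 0, 0, 0], [0.1, 0, 0, 0], [0.1, 0, 0, 0], [0.1, 0, 0, 0], [0, 0, 0, 0], [0, 0, 0, 0]]

```text
time: 16.18
eef_pos: [0.4917, -0.094, 0.079]
tcp_rot: [0.398, 0.584, -0.397, 0.585]
contact_force: [1.1, 1.4, 10.4]
opening: 0.56
```

```bash
python3 s.py
```

```text
16.175 [ 0.4917 -0.094   0.079 ] yaw 0.377 j6 -0.769 F [ 1.1  1.4 10.4] T [ 0.28 -0.29  0.13]
```

Call:
arm_command:
  increments:
    - [[0.08, 0, 0, 0], [0.08, 0, 0, 0], [0, 0, 0, 0], [0, 0, 0, 0]]
  grip_force: 90

```text
time: 16.68
eef_pos: [0.4918, -0.0941, 0.079]
tcp_rot: [0.397, 0.585, -0.397, 0.585]
contact_force: [-2.3, 2.1, 19.4]
opening: 0.559
```

```bash
python3 s.py;  python3 - <<'E'
from lk import *
shot('w6')
s=optics.read_camera('scene');cv2.imwrite('pics/cs4.png',cv2.resize(s[150:250,160:280],None,fx=6,fy=6,interpolation=cv2.INTER_CUBIC))
E
```

```text
16.675 [ 0.4918 -0.0941  0.079 ] yaw 0.377 j6 -0.769 F [-2.3  2.1 19.4] T [0.42 0.38 0.04]
```

View pics/w6.png

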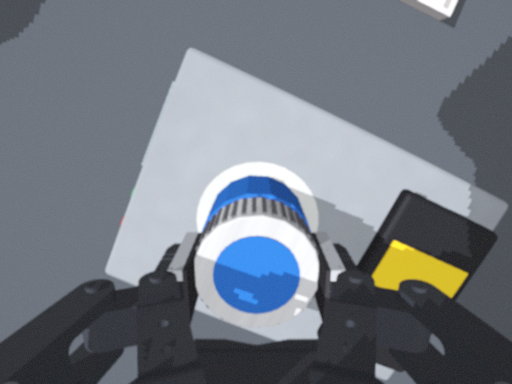

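View pics/cs4.png

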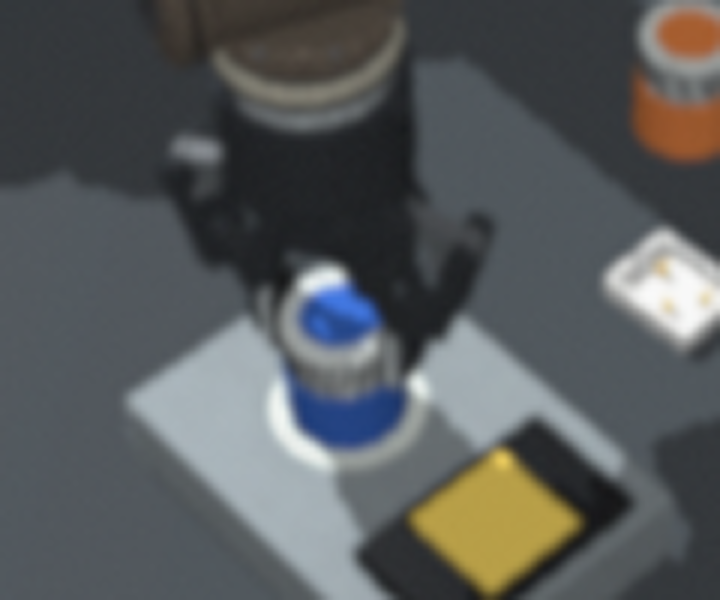

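Both pictures show the cap seated on the white deck disc: wrist view cap at (272,256), disc around it. z stopped at 0.079 while the force rose from 10 to 19 N, so it's on a hard stop 17.7 mm below the pin level. I'll do a short hold check, then hand in.

Call:
arm_command:
  increments:
    - [[0.03, 0, 0, 0], [0, 0, 0, 0], [0, 0, 0, 0], [0, 0, 0, 0]]

```text
time: 17.27
eef_pos: [0.4918, -0.0941, 0.079]
tcp_rot: [0.397, 0.585, -0.397, 0.585]
contact_force: [-4.1, 2.2, 21.9]
opening: 0.564
```

```bash
python3 s.py;  python3 - <<'E'
from lk import *
t=optics.read_camera('top');cv2.imwrite('pics/top9.png',t)
print(ctrl.sign_off())
E
```

```text
17.275 [ 0.4918 -0.0941  0.079 ] yaw 0.377 j6 -0.769 F [-4.1  2.2 21.9] T [0.49 0.5  0.05]
the job is handed in; nothing more can be done
None
```

View pics/top9.png

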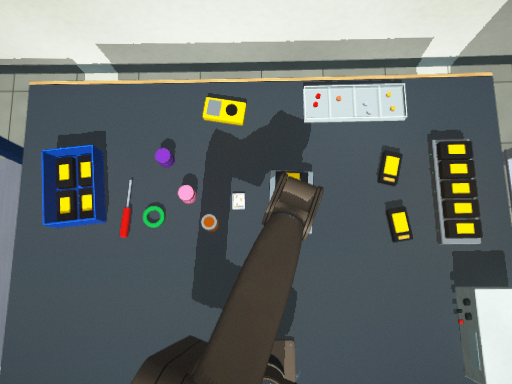

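The blue test cap is on the tester and pushed down against a hard stop, which I take to be the deck. I handed the job in at about 17.3 s of the 61 s allowed, with the arm still gripping the collar and pushing down.

- **Finding the fit:** I lowered the cap over the spigot until it stopped on the pins at TCP height 0.0967 m. Turning it about 1.4 rad under light pressure made the keyways drop over the pins.
- **Fully home:** I then pushed it down to TCP height 0.0790 m, 17.7 mm lower than on the pins against 18 mm nominal. At that height the push rose from 10 to 22 N with no further movement. I did not read the plunger's travel directly.
- **Still held:** the wrist and scene pictures show the cap sitting on the tester's white disc with its collar still gripped. A small side force of about 4.6 N remained.
- **Everything else:** the last top picture shows the orange, pink and purple caps, the tape, the screwdriver and the loose batteries where they were.
- **Disagreement:** the cameras differed by 3 to 4 mm on where the spigot is. I went by a close-up of the white disc in the wrist camera, and the cap went on without jamming.

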